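# Tip the sauce bottle onto the green mat

## Robot

A 7-joint arm with a two-finger parallel gripper is mounted at the origin on a cart in front of the work surface, level with it; the furniture and walls round the work are solid. World frame = base frame: x ahead of the robot, y to its left, z up, the work surface at z = 0. Lengths are in m, angles in rad, forces in N, time in s.
With the tool pointing down it reaches from about 0.35 to 0.9 m from the base axis. Payload 8.1 kg.
Tool frame: the origin (TCP) lies midway between the tips of the shut fingers; the grasp point (between the pads) lies ctrl.grip_depth behind it (ctrl.grip_depth is the distance from the TCP to the grasp point, in m); z points along the fingers, x is the direction in which the jaws open and shut, and the axes are right-handed (so a half turn about z gives the same grasp; the last joint's range is limited). The gripper opens to 85 mm and grips with 20 to 120 N. Pads are 22 mm wide; open, the fingers measure 114 mm over their backs; the gripper's body (76 mm by 85 mm) begins 54 mm behind the grasp point. The pads swing forward as they close: fully open they stand 13 mm farther back than shut.
Start: joints at [-1.243, 0.434, 0.025, 1.573, -0.012, 1.134, -0.075], TCP at [0.261, 0.568, 0.231] pointing down, gripper open.
Joint ranges: [-2.62, 2.62], [-0.44, 2.09], [-1.27, 1.32], [0.08, 2.57], [-1.32, 4.46], [0.12, 2], [-2.74, 2.74]. Speed limits (rad/s): [2.22, 2.22, 3.01, 3.01, 3.14, 3.14, 3.14].

## Interface

Orientations are given as [roll, pitch, yaw] about the fixed x, y, z axes, in that order (R = Rz(yaw) Ry(pitch) Rx(roll)).
In Python, from workcell import ctrl, imaging, job gives the robot as it stands.
- The arm moves only by the tool servo_tool, never from a script. Its argument "moves" is a list that holds one entry, the list of rows, each a list of 4 numbers: the shift along the world's x, y, z in cm, then the turn about the world's z in rad. A call has 1 to 20 rows; each row shifts and turns the commanded pose from where the row before left it; what a row does not reach is not made up. A row lasts 1/12 s, in which the tool goes at most 41.7 mm and 7.16 degrees, less where a joint would pass 70% of its speed; a pose out of reach is approached as far as the arm can. A call with a gripper value outside its range is refused whole. "gripper" is the gripper's target within -1 to 1 (fully open at 1, half-way at 0, shut at -1), set as the call begins (left out, the last holds). The fingers move at their own pace and stop on an object; the grip force is fixed at half the most. Time passes only in rows, so rows that do not move let the fingers close. It gives the time, the measured TCP pose, the force and the opening at its end, in the units of the state.
- ctrl.get_state(): the state, without advancing time (a new reading comes with each control period).
- imaging.get_image(name): name is "side" or "top"; returns (picture, depth): 400x640x3 uint8, red, green, blue; 400x640 float32, m along the optical axis (not along the pixel's ray), 0 where there is no reading.
- imaging.get_calibration(name): a dict with "intrinsics" (3x3 intrinsics, pixels), "camera_from_world" (4x4, takes a point from world to camera coordinates). Camera axes: x right, y up, looking along -z (the intrinsics and any distortion apply to the point x, -y, -z); pixel columns grow to the right and rows downward; lengths in m; the calibration is good to about 2 mm. A picture is of the moment at which its call begins. get_calibration takes no time and is no camera call.
- job.hand_in(): hands the job in, once; it reports no verdict.
The state is a dict: "time_s": time; "joint_positions": joint angles; "joint_velocities": joint speeds; "joint_torque": joint torques, N m; "tool_pos": TCP position; "tool_rot": TCP orientation; "contact_force": force on the tool from outside, world axes, zero at the start; "wrist_torque": the same for the moment, N m; "width": finger opening in m.
Only numpy, scipy, OpenCV 4.12 (cv2) and the standard library are available. Lean on these libraries where they do the work, as an engineer would, in place of code of your own. Each camera call takes 0.05 s, during which the arm holds its last target. There are 200 camera calls.

## Task

The white sauce bottle stands between a green and a red mat and has to be laid flat for the fridge. Push it near its top with the fingers so that it topples over onto the green mat, then push it along with the fingertips until the whole bottle lies on its broad side on the green mat. Do not grip, lift or squeeze it, keep it off the red mat, and leave the jar, the shaker and the tin where they stand.

Things in the scene. Friction and masses are not known exactly. Their poses are not given: they have to be found in the camera images.
- sauce_bottle: loose white squeeze bottle with a white cap, about 0.2 kg, standing on the bare table: oval, 44 mm thick along its x, 76 mm wide along its y, 185 mm tall. Origin: centre of its underside (foot); z points from foot to cap. Standing, its x axis points to the mat on the robot's left, its -x axis to the other. Pushed low it slides; its broad sides are the two that face along x
- bottle_cap (a point): centre of the top of the bottle's cap, 185 mm from the foot along the bottle's z. Pushed along the bottle's x near the top, the bottle tips over past about 14 degrees, with under 1 N
- bottle_middle (a point): middle of the bottle, on its axis, 92.5 mm from the foot. With the bottle toppled, this is about 25 mm above the table, and the foot is near where it stood, short of the mat or across its edge
- green_mat: flat green silicone mat with a white border line, fixed to the table, 240 mm along its x, 130 mm along its y, 3 mm thick; origin at the centre of its underside. It lies left or right of the bottle (which side changes), its long x axis pointing within about 6 degrees along the bottle's tipping direction; its near edge is 40 to 60 mm from the centre of the standing bottle
- red_mat: flat red silicone mat of the same size and make, fixed, on the other side of the bottle; nothing goes on it
- spice_jar: loose spice jar with a red cap, 45 mm diameter, 106 mm tall, standing behind the work, a bystander; origin at the centre of its underside
- salt_shaker: loose grey-topped salt shaker, 44 mm diameter, 90 mm tall, standing behind the work, a bystander; origin at the centre of its underside
- small_tin: loose food tin with a gold lid, 57 mm diameter, 72 mm tall, standing behind the work, a bystander; origin at the centre of its underside
Not all that is in view belongs to the job. What is meant by the sauce_bottle is not blue, and is the smaller of those in its own colour.

How it is judged:
On the way:
1. the bottle has toppled onto the green mat: it lies on it on its broad side, cap over the mat (angle between sauce_bottle's own z axis and vertical between 1.4 and 1.74 rad and (angle between sauce_bottle's own x axis and vertical below 0.35 rad or angle between sauce_bottle's own x axis and vertical above 2.79159 rad) and contact force between sauce_bottle and green_mat above 0.2 N and x of bottle_cap in the frame of green_mat between -0.15 and 0.15 m and y of bottle_cap in the frame of green_mat between -0.07 and 0.07 m), for 0.1 s.
At the end, for the whole second after the job is handed in: The bottle lies at rest on a broad side (within about 10 degrees of level, 20 degrees of flat) on the green mat, both ends inside it: foot and cap centres within 123 mm of the mat's centre lengthways, the foot within 47 mm and the cap within 57 mm of its centre line (angle between sauce_bottle's own z axis and vertical between 1.4 and 1.74 rad and (angle between sauce_bottle's own x axis and vertical below 0.35 rad or angle between sauce_bottle's own x axis and vertical above 2.79159 rad) and x of sauce_bottle in the frame of green_mat between -0.123 and 0.123 m and y of sauce_bottle in the frame of green_mat between -0.047 and 0.047 m and x of bottle_cap in the frame of green_mat between -0.123 and 0.123 m and y of bottle_cap in the frame of green_mat between -0.057 and 0.057 m and height (world z) of bottle_middle below 0.035 m and contact force between sauce_bottle and green_mat above 0.2 N and linear speed of sauce_bottle below 0.02 m/s and angular speed of sauce_bottle below 0.2 rad/s); the robot touches nothing.
It fails at once if the bottle is lifted (height (world z) of bottle_middle above 0.115 m or (angle between sauce_bottle's own z axis and vertical below 0.2 rad and height (world z) of sauce_bottle above 0.02 m) or (angle between sauce_bottle's own z axis and vertical above 1.3 rad and height (world z) of bottle_middle above 0.065 m)).
It fails at once if the bottle is gripped, squeezed or pressed hard (over 15 N) (contact force between the fingers and sauce_bottle above 15 N).
It fails at once if the standing bottle is pushed below half its height instead of near its top (angle between sauce_bottle's own z axis and vertical below 0.15 rad and contact force between the fingers and sauce_bottle above 0.2 N and height (world z) of the grasp point below 0.09 m).
It fails at once if the bottle touches the red mat (contact force between sauce_bottle and red_mat above 0.1 N).
It fails at once if the jar, the shaker or the tin is moved by more than 15 mm (distance of any of spice_jar, salt_shaker, small_tin from where it was at the start of the episode above 0.015 m).
It also fails if it takes over 45 s, if anything falls off the work surface, if the arm or the gripper's body presses on something with over 40 N, if the wrist force passes 120 N, or if a joint passes its speed limit or range.

## Working session

There is one attempt and no reset: what is moved stays moved. The work goes in short steps, Python scripts to look and compute and a tool call to move; the robot and the scene stay as the last step left them, time stands still between calls to the robot, and variables do not carry over. Pictures are saved under pics/ and viewed, about 8 in all and at most 12, crops included, and the job is handed in when it is done.

Besides the shell and the picture viewer there is one more tool, called after "Call:" by a JSON object that holds its "method" and its "body", one argument or row to a line. servo_tool: Moves the arm, as the interface text tells. Its arguments: {"type":"object","properties":{"moves":{"type":"array"},"gripper":{"type":"number"}},"required":["moves"]}

```bash
mkdir -p pics; cat > h.py <<'E'
import numpy as np, cv2
from workcell import ctrl, imaging, job
def grab(n):
    im,d=imaging.get_image(n); np.savez('last_%s.npz'%n,im=im,d=d); return im,d
def cloud(n,d):
    c=imaging.get_calibration(n);K=np.array(c["intrinsics"]);T=np.linalg.inv(np.array(c["camera_from_world"]))
    v,u=np.mgrid[0:d.shape[0],0:d.shape[1]]
    p=np.stack([(u-K[0,2])/K[0,0]*d,-(v-K[1,2])/K[1,1]*d,-d],-1)
    w=p@T[:3,:3].T+T[:3,3]; w[d<=0]=np.nan
    return w
E
python3 - <<'E'
from h import *
for n in("top","side"):
    im,d=grab(n); cv2.imwrite(f'pics/{n}0.png',im[...,::-1]); c=imaging.get_calibration(n); print(n,[k for k in c],np.round(c["intrinsics"],1).tolist(),np.round(np.linalg.inv(c["camera_from_world"]),2).tolist())
print(ctrl.get_state(),ctrl.grip_depth)
E
```

```text
top ['intrinsics', 'camera_from_world'] [[440.5, 0.0, 315.6], [0.0, 440.5, 209.7], [0.0, 0.0, 1.0]] [[0.26, 0.9, -0.36, 0.08], [-0.97, 0.24, -0.09, -0.32], [0.01, 0.37, 0.93, 1.3], [0.0, 0.0, 0.0, 1.0]]
side ['intrinsics', 'camera_from_world'] [[363.3, 0.0, 316.1], [0.0, 363.3, 200.3], [0.0, 0.0, 1.0]] [[-0.99, 0.07, -0.08, 0.45], [-0.1, -0.44, 0.89, 0.65], [0.03, 0.9, 0.44, 0.58], [0.0, 0.0, 0.0, 1.0]]
{'time_s': 0.1, 'joint_positions': array([-1.24257155,  0.43514063,  0.02493703,  1.57394329, -0.01161797,
        1.13402063, -0.07509828]), 'joint_velocities': array([-0.00082009, -0.0011682 ,  0.00100397, -0.00274411,  0.00014808,
        0.00042055, -0.00017861]), 'joint_torque': array([ 3.32115495e-03, -6.71756029e+01,  1.02795560e+00, -3.16898918e+01,
        1.57011033e-02,  7.27342267e-03, -1.31562541e-05]), 'tool_pos': array([0.26085472, 0.56748972, 0.23063619]), 'tool_rot': array([3.14149955e+00, 1.36402263e-03, 1.13993002e+00]), 'contact_force': array([-0.21762623, -0.25597889,  0.27707942]), 'wrist_torque': array([ 0.02320334, -0.00950196,  0.02226204]), 'width': 0.08529113233346451} 0.0187
```

View pics/top0.png

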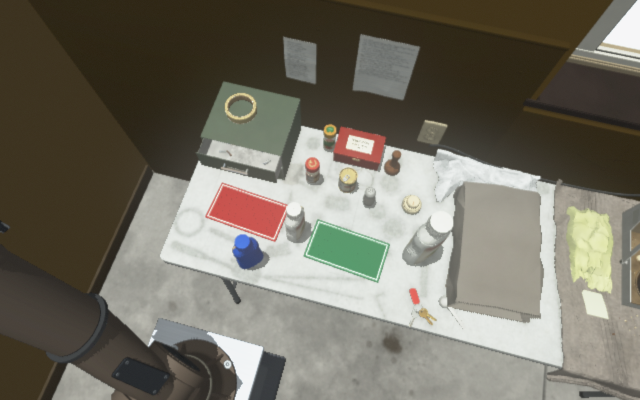

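View pics/side0.png

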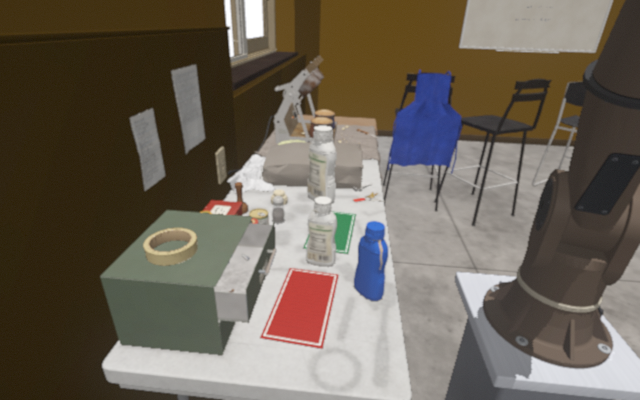

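The top view shows three candidates for the bottle: the small white one at (295,222), a larger white one at (430,238) and a blue one at (247,252). I choose the small white one. The green mat is at (347,250), on the robot's right, and the red mat is at (247,211). In the side view the small white bottle is at (321,232), with the big one behind it at (321,165) and the blue one at (371,262).

```bash
cat > m.py <<'E'
from h import *
def rectfit(P):
    (c,s,a)=cv2.minAreaRect((P*1000).astype(np.float32)); return np.round(c,1),np.round(s,1),round(a,1)
if __name__=="__main__":
    z=np.load('last_top.npz');im,d=z['im'],z['d'];w=cloud('top',d);h=cv2.cvtColor(im,cv2.COLOR_RGB2HSV)
    t=w[...,2]
    for nm,m in (('green',cv2.inRange(h,(50,80,40),(85,255,255))),('red',cv2.inRange(h,(0,150,60),(8,255,255))|cv2.inRange(h,(172,150,60),(180,255,255)))):
        m=(m>0)&(t<0.02)&(t>-.02); n,l,s,_=cv2.connectedComponentsWithStats(m.astype(np.uint8)); k=1+s[1:,4].argmax()
        P=w[l==k]; print(nm,rectfit(P[:,:2]),'z',np.median(P[:,2]))
    for n in('top','side'):
        z=np.load(f'last_{n}.npz');W=cloud(n,z['d'])
        t=W[...,2]
        m=((t>0.03)&(t<0.35)&(W[...,0]>.2)&(W[...,0]<.95)&(W[...,1]>-.6)&(W[...,1]<.6)).astype(np.uint8)
        k,l,s,c=cv2.connectedComponentsWithStats(m)
        for i in range(1,k):
            if s[i,4]>60:
                P=W[l==i]; top=P[P[:,2]>P[:,2].max()-.012]
                print(n,c[i].round(),s[i,4],'min',P.min(0).round(3),'max',P.max(0).round(3),'top',top.mean(0).round(3))
    z=np.load('last_side.npz')['im'][180:280,270:420]
    y=np.load('last_top.npz')['im'][190:275,200:400]
    cv2.imwrite('pics/crop.png',np.vstack([cv2.resize(z,(600,400))[:300],cv2.resize(y,(600,255))])[...,::-1])
E
python3 m.py
```

```text
green (array([ 487.2, -322.4]), array([217.3, 108.5]), 85.0) z 0.0033141011701602885
red (array([530.8,  12. ]), array([213.4, 104.3]), 85.1) z 0.003004346132401192
top [286.  97.] 32687 min [ 0.589 -0.6    0.03 ] max [0.895 0.6   0.35 ] top [ 0.888 -0.026  0.344]
top [394. 160.] 161 min [ 0.776 -0.415  0.03 ] max [ 0.812 -0.379  0.111] top [ 0.798 -0.4    0.104]
top [312. 168.] 301 min [ 0.672 -0.179  0.03 ] max [ 0.718 -0.135  0.113] top [ 0.696 -0.156  0.106]
top [348. 178.] 330 min [ 0.672 -0.299  0.032] max [ 0.733 -0.243  0.077] top [ 0.703 -0.271  0.069]
top [369. 196.] 190 min [ 0.64  -0.372  0.03 ] max [ 0.677 -0.33   0.094] top [ 0.659 -0.349  0.087]
top [412. 201.] 147 min [ 0.663 -0.507  0.03 ] max [ 0.704 -0.464  0.052] top [ 0.685 -0.486  0.043]
top [294. 220.] 617 min [ 0.468 -0.18   0.031] max [ 0.539 -0.132  0.191] top [ 0.506 -0.154  0.185]
top [429. 237.] 1450 min [ 0.49 -0.58  0.03] max [ 0.569 -0.488  0.269] top [ 0.54  -0.536  0.263]
top [  3. 227.] 78 min [0.231 0.493 0.246] max [0.254 0.528 0.307] top [0.241 0.497 0.299]
top [246. 250.] 716 min [ 0.348 -0.081  0.03 ] max [ 0.413 -0.015  0.192] top [ 0.382 -0.048  0.185]
side [130. 255.] 52046 min [ 0.588 -0.6    0.03 ] max [0.889 0.38  0.35 ] top [0.886 0.052 0.344]
side [322. 194.] 3176 min [ 0.467 -0.562  0.03 ] max [ 0.591 -0.124  0.263] top [ 0.538 -0.524  0.259]
side [278. 203.] 289 min [ 0.639 -0.5    0.03 ] max [ 0.705 -0.327  0.089] top [ 0.657 -0.341  0.083]
side [372. 257.] 1791 min [ 0.347 -0.066  0.03 ] max [ 0.415 -0.01   0.186] top [ 0.381 -0.039  0.182]
```

View pics/crop.png

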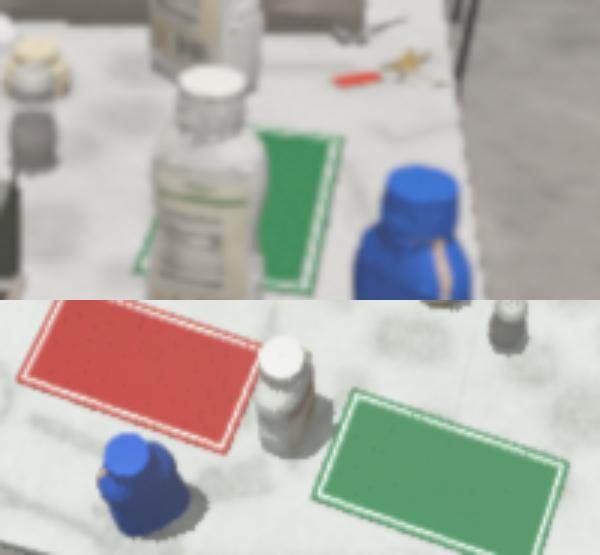

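The crop confirms the small white bottle, with its broad faces towards the mats. Bottle axis is at about (0.506,-0.155) and the green mat centre at (0.487,-0.322), with its long axis 5° off -y. The push direction is (-0.087,-0.996). First I shut the fingers and move above the +y side of the bottle.

Call:
{"method": "servo_tool", "body": {
  "moves": [
    [[1.25,-3.2,0.1,-0.0615],[1.25,-3.2,0.1,-0.0615],[1.25,-3.2,0.1,-0.0615],[1.25,-3.2,0.1,-0.0615],[1.25,-3.2,0.1,-0.0615],[1.25,-3.2,0.1,-0.0615],[1.25,-3.2,0.1,-0.0615],[1.25,-3.2,0.1,-0.0615],[1.25,-3.2,0.1,-0.0615],[1.25,-3.2,0.1,-0.0615],[1.25,-3.2,0.1,-0.0615],[1.25,-3.2,0.1,-0.0615],[1.25,-3.2,0.1,-0.0615],[1.25,-3.2,0.1,-0.0615],[1.25,-3.2,0.1,-0.0615],[1.25,-3.2,0.1,-0.0615],[1.25,-3.2,0.1,-0.0615],[1.25,-3.2,0.1,-0.0615],[1.25,-3.2,0.1,-0.0615],[1.25,-3.2,0.1,-0.0615]]
  ],
  "gripper": -1
}}

```text
time_s: 1.77
tool_pos: [0.5111, -0.0737, 0.2513]
tool_rot: [-3.141, 0.0, -0.093]
contact_force: [0.6, 1.2, 0.2]
width: 0.0
```

Call:
{"method": "servo_tool", "body": {
  "moves": [
    [[0,0,-2,0],[0,0,-2,0],[0,0,-2,0],[0,0,-2,0],[0,0,-0.6,0],[0,0,0,0],[0,0,0,0]]
  ]
}}

```text
time_s: 2.35
tool_pos: [0.5111, -0.0722, 0.1657]
tool_rot: [3.141, 0.0, -0.09]
contact_force: [0.8, -0.3, 0.8]
width: 0.0
```

```bash
python3 - <<'E'
from h import *
W=cloud('top',np.load('last_top.npz')['d']);
for n in('top','side'):
    im,d=grab(n);cv2.imwrite(f'pics/{n}1.png',im[...,::-1]);W=cloud(n,d)
    for lo,hi in((.03,.06),(.06,.09),(.09,.12),(.15,.165),(.165,.18),(.18,.2)):
        m=(W[...,2]>lo)&(W[...,2]<hi)&(W[...,0]>.45)&(W[...,0]<.56)&(W[...,1]>-.2)&(W[...,1]<-.115)
        P=W[m]
        if len(P)>5: print(n,lo,len(P),P.min(0).round(3),P.max(0).round(3),'dy/dx fit of face',np.polyfit(P[:,0],P[:,1],1).round(3))
print(ctrl.get_state()['tool_pos'])
E
```

```text
top 0.03 69 [ 0.468 -0.18   0.031] [ 0.517 -0.132  0.059] dy/dx fit of face [-0.71   0.179]
top 0.06 76 [ 0.469 -0.18   0.06 ] [ 0.52  -0.134  0.089] dy/dx fit of face [-0.722  0.187]
top 0.09 62 [ 0.47  -0.179  0.09 ] [ 0.527 -0.137  0.12 ] dy/dx fit of face [-0.539  0.097]
top 0.15 41 [ 0.48  -0.176  0.15 ] [ 0.527 -0.138  0.164] dy/dx fit of face [-0.661  0.167]
top 0.165 49 [ 0.484 -0.176  0.166] [ 0.527 -0.135  0.18 ] dy/dx fit of face [-0.338  0.009]
top 0.18 167 [ 0.486 -0.174  0.18 ] [ 0.527 -0.135  0.191] dy/dx fit of face [ 0.059 -0.184]
side 0.03 289 [ 0.467 -0.156  0.03 ] [ 0.543 -0.124  0.06 ] dy/dx fit of face [-0.037 -0.114]
side 0.06 264 [ 0.471 -0.156  0.061] [ 0.54  -0.125  0.09 ] dy/dx fit of face [-0.025 -0.12 ]
side 0.09 280 [ 0.468 -0.149  0.09 ] [ 0.54  -0.125  0.12 ] dy/dx fit of face [-0.055 -0.104]
side 0.15 39 [ 0.481 -0.155  0.15 ] [ 0.498 -0.132  0.165] dy/dx fit of face [ 1.131 -0.694]
side 0.165 9 [ 0.488 -0.14   0.166] [ 0.498 -0.133  0.169] dy/dx fit of face [ 0.374 -0.319]
side 0.18 14 [ 0.491 -0.171  0.182] [ 0.516 -0.146  0.185] dy/dx fit of face [ 0.122 -0.221]
[ 0.5117569  -0.07218037  0.16644128]
```

Call:
{"method": "servo_tool", "body": {
  "moves": [
    [[-0.15,-1,0,0],[-0.1,-1,0,0],[-0.05,-1,0,0],[-0.02,-0.5,0,0],[-0.02,-0.5,0,0],[-0.02,-0.5,0,0],[-0.02,-0.5,0,0],[-0.02,-0.5,0,0],[-0.02,-0.5,0,0],[-0.02,-0.5,0,0],[-0.02,-0.5,0,0],[-0.02,-0.5,0,0],[-0.02,-0.5,0,0],[-0.02,-0.5,0,0],[-0.02,-0.5,0,0],[-0.02,-0.5,0,0]]
  ]
}}

```text
time_s: 3.78
tool_pos: [0.5054, -0.1676, 0.1653]
tool_rot: [3.142, 0.0, -0.09]
contact_force: [0.9, -0.0, -0.2]
width: -0.0002
```

```bash
python3 - <<'E'
from h import *
a=[]
for n in('top','side'):
    im,d=grab(n);a.append(im)
cv2.imwrite('pics/two2.png',np.vstack([cv2.resize(a[0][170:300,180:420],(520,282)),cv2.resize(a[1][170:300,210:450],(520,282))])[...,::-1])
print(ctrl.get_state()['tool_pos'])
E
```

```text
[ 0.50528578 -0.16823109  0.16540269]
```

View pics/two2.png

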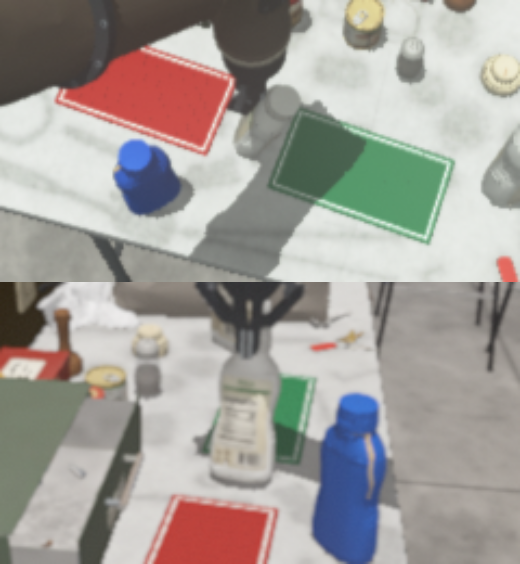

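The bottle is leaning towards the green mat with the fingers behind its cap, and it has not gone over yet. I push on.

Call:
{"method": "servo_tool", "body": {
  "moves": [
    [[-0.03,-0.5,0,0],[-0.03,-0.5,0,0],[-0.03,-0.5,0,0],[-0.03,-0.5,0,0],[-0.03,-0.5,0,0],[-0.03,-0.5,0,0],[0,0,0,0],[0,0,0,0],[0,0,0,0],[0,0,0,0],[0,0,0,0],[0,0,0,0]]
  ]
}}

```text
time_s: 4.88
tool_pos: [0.5037, -0.1968, 0.1653]
tool_rot: [-3.142, 0.0, -0.09]
contact_force: [0.1, 0.5, 0.6]
width: 0.0003
```

Call:
{"method": "servo_tool", "body": {
  "moves": [
    [[0.1,2,0.5,0],[0.2,2.5,0.5,0],[0.3,2.5,0,0],[0.3,2.5,0,0],[0.1,1.5,0,0],[0,0,0,0],[0,0,0,0]]
  ]
}}

```text
time_s: 5.47
tool_pos: [0.5137, -0.0862, 0.1753]
tool_rot: [-3.142, 0.0, -0.088]
contact_force: [-0.2, -0.8, 0.2]
width: 0.0002
```

```bash
cat > look.py <<'E'
import sys
from h import *
from m import rectfit
a=[]
for n in('top','side'):
    im,d=grab(n);a.append(im);W=cloud(n,d)
    m=(W[...,2]>.012)&(W[...,2]<.075)&(W[...,0]>.42)&(W[...,0]<.58)&(W[...,1]>-.47)&(W[...,1]<-.12)
    k,l,s,c=cv2.connectedComponentsWithStats(m.astype(np.uint8)); i=1+s[1:,4].argmax(); P=W[l==i]
    print(n,len(P),P.min(0).round(3),P.max(0).round(3),rectfit(P[:,:2]))
    for y0 in np.arange(-.45,-.12,.025):
        Q=P[(P[:,1]>=y0)&(P[:,1]<y0+.025)]
        if len(Q)>3: print('  y %.3f x %.3f..%.3f mid %.3f z %.3f..%.3f'%(y0+.0125,Q[:,0].min(),Q[:,0].max(),(Q[:,0].min()+Q[:,0].max())/2,Q[:,2].min(),Q[:,2].max()))
cv2.imwrite(sys.argv[1],np.vstack([cv2.resize(a[0][170:300,180:420],(520,282)),cv2.resize(a[1][170:300,210:450],(520,282))])[...,::-1])
print(ctrl.get_state()['tool_pos'])
E
python3 look.py pics/two3.png
```

```text
top 1354 [ 0.452 -0.365  0.012] [ 0.54  -0.177  0.058] (array([ 492.1, -272.3]), array([185.5,  80. ]), 83.5)
  y -0.362 x 0.463..0.503 mid 0.483 z 0.024..0.050
  y -0.337 x 0.460..0.513 mid 0.487 z 0.019..0.050
  y -0.312 x 0.453..0.525 mid 0.489 z 0.015..0.054
  y -0.287 x 0.452..0.527 mid 0.490 z 0.014..0.058
  y -0.262 x 0.458..0.526 mid 0.492 z 0.016..0.055
  y -0.237 x 0.459..0.533 mid 0.496 z 0.014..0.056
  y -0.212 x 0.458..0.540 mid 0.499 z 0.012..0.054
  y -0.187 x 0.461..0.538 mid 0.499 z 0.021..0.055
side 945 [ 0.45  -0.363  0.012] [ 0.538 -0.174  0.051] (array([ 487.7, -269. ]), array([187.8,  78.6]), 82.0)
  y -0.362 x 0.463..0.494 mid 0.479 z 0.033..0.045
  y -0.337 x 0.462..0.500 mid 0.481 z 0.031..0.047
  y -0.312 x 0.452..0.516 mid 0.484 z 0.032..0.048
  y -0.287 x 0.450..0.525 mid 0.488 z 0.020..0.050
  y -0.262 x 0.455..0.521 mid 0.488 z 0.012..0.050
  y -0.237 x 0.457..0.531 mid 0.494 z 0.025..0.050
  y -0.212 x 0.459..0.534 mid 0.496 z 0.024..0.051
  y -0.187 x 0.458..0.538 mid 0.498 z 0.012..0.049
  y -0.162 x 0.465..0.477 mid 0.471 z 0.014..0.042
[ 0.51352544 -0.08804332  0.17543611]
```

View pics/two3.png

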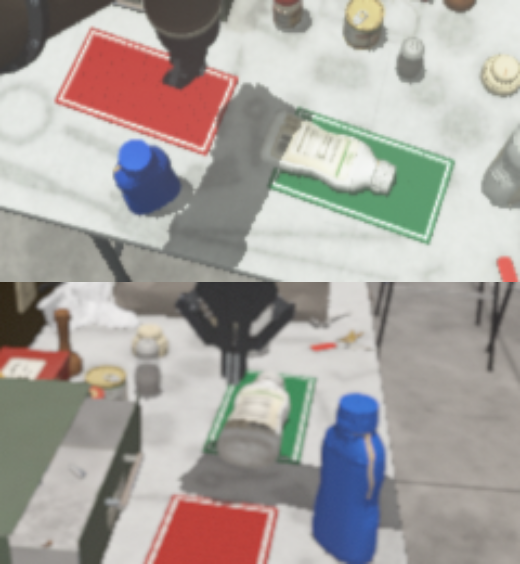

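The bottle lies on its broad side, well aligned, with its foot centre at about (0.500,-0.178) and cap at about (0.481,-0.365). It needs about 50 mm along the mat. I part the fingers a little and lower them behind the foot.

Call:
{"method": "servo_tool", "body": {
  "moves": [
    [[-0.05,-0.4,-2,0],[-0.05,-0.4,-2,0],[-0.05,-0.4,-2,0],[-0.05,-0.4,-2,0],[-0.05,-0.4,-2,0],[-0.05,-0.4,-2,0],[-0.05,-0.4,-2,0],[-0.05,-0.4,-1,0],[-0.1,0,-0.5,0],[0,0,0,0],[0,0,0,0]]
  ],
  "gripper": -0.3
}}

```text
time_s: 6.48
tool_pos: [0.5089, -0.1195, 0.0209]
tool_rot: [3.142, -0.0, -0.091]
contact_force: [0.1, -0.1, -0.0]
width: 0.0297
```

Call:
{"method": "servo_tool", "body": {
  "moves": [
    [[-0.17,-1,0,0],[-0.17,-1,0,0],[-0.17,-1,0,0],[-0.17,-1,0,0],[-0.05,-0.5,0,0],[-0.05,-0.5,0,0],[-0.05,-0.5,0,0],[-0.05,-0.5,0,0],[-0.05,-0.5,0,0],[-0.05,-0.5,0,0],[-0.05,-0.5,0,0],[-0.05,-0.5,0,0],[-0.05,-0.5,0,0],[-0.05,-0.5,0,0],[-0.05,-0.5,0,0],[0,0,0,0],[0,0,0,0]]
  ]
}}

```text
time_s: 7.9
tool_pos: [0.4962, -0.2147, 0.0203]
tool_rot: [3.141, -0.0, -0.091]
contact_force: [1.0, 0.6, -0.1]
width: 0.03
```

```bash
python3 look.py pics/two4.png
```

```text
top 1350 [ 0.45  -0.412  0.018] [ 0.533 -0.216  0.074] (array([ 491.1, -314.4]), array([195.1,  82.6]), 89.4)
  y -0.412 x 0.461..0.500 mid 0.481 z 0.018..0.052
  y -0.387 x 0.460..0.508 mid 0.484 z 0.018..0.052
  y -0.362 x 0.451..0.522 mid 0.486 z 0.019..0.054
  y -0.337 x 0.450..0.524 mid 0.487 z 0.018..0.056
  y -0.312 x 0.454..0.523 mid 0.488 z 0.018..0.055
  y -0.287 x 0.457..0.528 mid 0.492 z 0.018..0.055
  y -0.262 x 0.455..0.533 mid 0.494 z 0.018..0.055
  y -0.237 x 0.456..0.530 mid 0.493 z 0.018..0.071
  y -0.212 x 0.451..0.478 mid 0.465 z 0.030..0.074
side 549 [ 0.448 -0.343  0.012] [ 0.541 -0.195  0.075] (array([ 495.3, -268.4]), array([ 93.6, 147.6]), 0.8)
  y -0.337 x 0.449..0.459 mid 0.454 z 0.033..0.044
  y -0.312 x 0.452..0.468 mid 0.460 z 0.031..0.045
  y -0.287 x 0.457..0.510 mid 0.484 z 0.034..0.050
  y -0.262 x 0.466..0.511 mid 0.488 z 0.044..0.050
  y -0.237 x 0.454..0.533 mid 0.494 z 0.012..0.074
  y -0.212 x 0.450..0.541 mid 0.496 z 0.013..0.075
  y -0.187 x 0.448..0.513 mid 0.480 z 0.030..0.074
[ 0.49623087 -0.21403709  0.02025042]
```

View pics/two4.png

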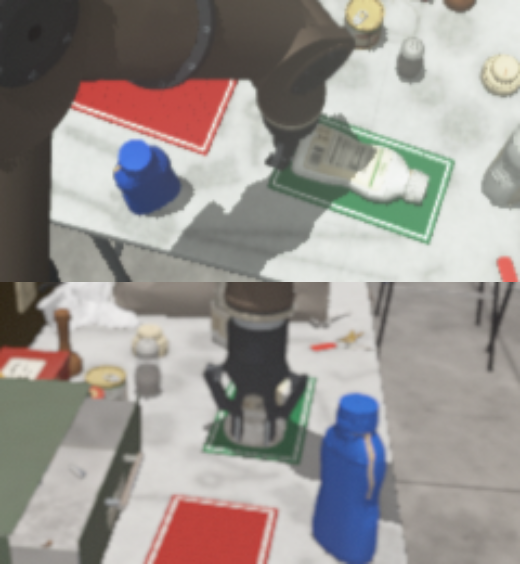

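The cap is now at y≈-0.413 and the foot at about -0.228, so the bottle is centred on the mat. I back off and raise the tool.

Call:
{"method": "servo_tool", "body": {
  "moves": [
    [[0.1,1,0,0],[0.1,1.5,0,0],[0.1,1.5,0,0],[0.1,1.5,0.5,0],[0,0.5,2,0],[0,0,3,0],[0,0,3,0],[0,0,3,0],[0,0,3,0],[0,2,3,0],[0,3,0,0],[0,3,0,0],[0,0,0,0],[0,0,0,0]]
  ]
}}

```text
time_s: 9.17
tool_pos: [0.5002, -0.0711, 0.1952]
tool_rot: [-3.141, 0.0, -0.085]
contact_force: [-0.6, -1.1, 1.0]
width: 0.0297
```

```bash
python3 look.py pics/two5.png; python3 m.py | grep -v ' 60 '
```

```text
top 1365 [ 0.449 -0.412  0.016] [ 0.533 -0.225  0.058] (array([ 489.8, -319.3]), array([185.5,  78. ]), 86.1)
  y -0.412 x 0.461..0.499 mid 0.480 z 0.024..0.050
  y -0.387 x 0.460..0.507 mid 0.484 z 0.022..0.052
  y -0.362 x 0.450..0.524 mid 0.487 z 0.018..0.054
  y -0.337 x 0.449..0.524 mid 0.486 z 0.019..0.056
  y -0.312 x 0.454..0.521 mid 0.487 z 0.016..0.058
  y -0.287 x 0.456..0.528 mid 0.492 z 0.018..0.054
  y -0.262 x 0.455..0.533 mid 0.494 z 0.017..0.055
  y -0.237 x 0.456..0.533 mid 0.494 z 0.020..0.055
side 807 [ 0.449 -0.409  0.012] [ 0.533 -0.219  0.051] (array([ 485.7, -315.8]), array([187.7,  78.1]), 84.0)
  y -0.412 x 0.462..0.475 mid 0.468 z 0.034..0.045
  y -0.387 x 0.461..0.500 mid 0.480 z 0.033..0.046
  y -0.362 x 0.450..0.517 mid 0.484 z 0.032..0.048
  y -0.337 x 0.449..0.521 mid 0.485 z 0.015..0.049
  y -0.312 x 0.452..0.519 mid 0.485 z 0.013..0.050
  y -0.287 x 0.457..0.525 mid 0.491 z 0.033..0.051
  y -0.262 x 0.453..0.529 mid 0.491 z 0.024..0.050
  y -0.237 x 0.454..0.533 mid 0.494 z 0.012..0.049
  y -0.212 x 0.459..0.486 mid 0.473 z 0.014..0.048
[ 0.50007482 
[... 805 characters left out ...]
237.] 1450 min [ 0.489 -0.58   0.031] max [ 0.57  -0.488  0.269] top [ 0.54  -0.535  0.263]
top [344. 245.] 1301 min [ 0.449 -0.412  0.03 ] max [ 0.533 -0.225  0.058] top [ 0.49  -0.305  0.049]
top [246. 250.] 717 min [ 0.348 -0.081  0.03 ] max [ 0.413 -0.015  0.192] top [ 0.382 -0.048  0.185]
side [130. 255.] 52075 min [ 0.588 -0.6    0.03 ] max [0.89  0.381 0.35 ] top [0.886 0.05  0.344]
side [326. 187.] 2901 min [ 0.434 -0.543  0.03 ] max [ 0.588 -0.033  0.35 ] top [ 0.497 -0.042  0.344]
side [278. 203.] 289 min [ 0.639 -0.501  0.03 ] max [ 0.704 -0.325  0.089] top [ 0.657 -0.342  0.082]
side [372. 257.] 1790 min [ 0.347 -0.068  0.03 ] max [ 0.415 -0.009  0.186] top [ 0.382 -0.039  0.182]
```

View pics/two5.png

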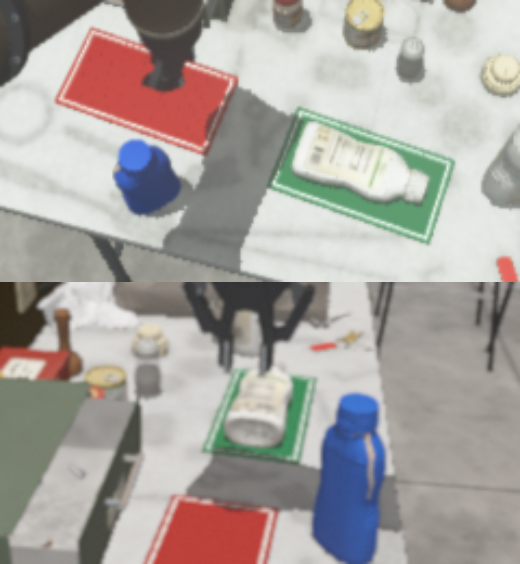

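The bottle lies flat and whole on the green mat. Its ends are about 90–97 mm from the mat's centre lengthways and within about 5 mm of its centre line. The bystanders have not moved and the robot is clear.

```bash
python3 -c "
from workcell import job
print(job.hand_in())"
```

```text
the job is handed in; nothing more can be done
None
```

The small white sauce bottle now lies on its broad side, whole, on the green mat, and the job is handed in. No verdict was reported.

I pushed it over at the cap with the fingers shut. Then I pushed the foot about 48 mm along the mat with the fingertips slightly apart, backed off and raised the tool.

My last checks, from both cameras before handing in:
- **Bottle position:** the foot is near (0.494, -0.224) and the cap near (0.480, -0.412), with the mat centre at (0.487, -0.322). That puts both ends about 90–98 mm from the centre lengthways, inside the 123 mm limit, and within about 5 mm of the centre line.
- **Flatness:** the bottle's top surface reads 0.050–0.058 m along its length, so it lies level.
- **Bystanders:** the jar, shaker and tin read within about 2 mm of their first positions.
- **Red mat:** the bottle stayed on the far side of it throughout, and the tool is clear of everything.

The two cameras disagreed by about 5 mm on the bottle's position along y, which is well inside the margins. I read contact force only at the end of each move, where it stayed under 2 N, so I did not see the peaks.

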